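# Seat a sleeve on the fixture's spigot and press the plunger

## Robot

A 6-joint arm with a two-finger parallel gripper is mounted at the origin on the work surface. World frame = base frame: x ahead of the robot, y to its left, z up, the work surface at z = 0. Lengths are in m, angles in rad, forces in N, time in s.
With the tool pointing down it reaches from about 0.425 to 0.95 m from the base axis. Payload 3.5 kg.
Tool frame: the origin (TCP) lies at the very end of the fingers, on their centre line; the grasp point (between the pads) lies 19 mm behind it (ctrl.pinch_z is the distance from the TCP to the grasp point, in m); z points along the fingers, y is the line along which they close (so a half turn about z gives the same grasp; the last joint's range is limited). The gripper opens to 85 mm and grips with 20 to 120 N. Pads are 22 mm wide; open, the fingers measure 114 mm over their backs; the gripper's body (76 mm by 85 mm) begins 54 mm behind the grasp point. The pads swing forward as they close: fully open they stand 13 mm farther back than shut.
Start: joints at [1.167, 0.286, 1.577, -0, 1.279, -0.15], TCP at [0.169, 0.653, 0.231] pointing down, gripper open.
Joint ranges: [-2.77, 2.77], [-0.9, 2.22], [0.21, 2.48], [-1.53, 4.67], [0.24, 2.81], [-2.84, 2.84]. Speed limits (rad/s): [2.79, 2.79, 3.14, 3.14, 3.14, 3.14].

## Interface

Orientations are given as a unit quaternion [x, y, z, w].
In Python, from plant import ctrl gives the robot as it stands. The module is installed in compiled form; this text tells all that it offers.
- The arm moves only by the shell command python3 -m crank 'ROWS' [OPENING] [FORCE]. ROWS is JSON, a list of rows, each a list of 6 numbers: the shift along the tool's x, y, z in cm, then the turn, a rotation vector about the tool's x, y, z in rad. In form: [[tx, ty, tz, rx, ry, rz], ...]. A call has 1 to 10 rows; each row is the pose to reach, as a shift and turn from the pose commanded when the call began, along the tool's axes at that moment; what a row does not reach only later rows make up. A row lasts 1/10 s, in which the tool goes at most 50 mm and 8.59 degrees, less where a joint would pass 70% of its speed; a pose out of reach is approached as far as the arm can. A call with a gripper value outside its range is refused whole. OPENING is the opening, from 0 (shut) to 1 (fully open), set as the call begins (- or left out, the last holds). The fingers move at their own pace and stop on an object; FORCE is the grip in N (left out, the last holds). Time passes only in rows, so rows that repeat a pose let the fingers close. It gives the time, the measured TCP pose, the force, the opening and the grip force at its end, in the units of the state.
- ctrl.get_state(): the state, without advancing time (a new reading comes with each control period).
- ctrl.read_camera(name): name is "scene" or "side" or "wrist"; returns (picture, depth): 480x640x3 uint8, blue, green, red; 480x640 float32, m along the optical axis (not along the pixel's ray), 0 where there is no reading.
- ctrl.camera_info(name): a dict with "K" (3x3 intrinsics, pixels), "origin" and "orientation" of the camera in the world. Camera axes: x right, y down, z forward; pixel columns grow to the right and rows downward; lengths in m; the calibration is good to about 2 mm. The wrist camera is an equidistant fisheye: a pixel r from the principal point sees the ray r / f radians off the axis. A picture is of the moment at which its call begins: read the wrist's pose just before it. camera_info takes no time and is no camera call; for the wrist camera it gives the pose at the moment of the call.
- ctrl.sign_off(): hands the job in; it is judged then, once.
The state is a dict: "time": time; "qpos": joint angles; "dq": joint speeds; "joint_efforts": joint torques, N m; "eef_pos": TCP position; "tcp_rot": TCP orientation; "contact_force": force on the tool from outside, world axes, zero at the start; "wrist_torque": the same for the moment, N m; "opening": opening from 0.0 (shut) to 1.0 (fully open); "finger_force": force on a finger pad.
Only numpy, scipy, OpenCV 4.12 (cv2) and the standard library are available. Lean on these libraries where they do the work, as an engineer would, in place of code of your own. Each camera call takes 0.05 s, during which the arm holds its last target. There are 200 camera calls.

## Task

Swing the yellow keeper bar well clear of the fixture's channel, take the green sleeve from the rack, lay it in the loading bay with its open end towards the brass spigot, and push it along the channel onto the spigot until it is fully home against the green block. Then press the red plunger on the block right down to its stop, hold it there a moment and let it come up again. Leave the keeper swung open and leave the other two sleeves and everything else on the bench where they are.

Things in the scene. Friction and masses are not known exactly. Their poses are not given: they have to be found in the camera images.
- sleeve_green: Green metal sleeve lying on its side, same size as the others: outside diameter 36 mm, length 60 mm, one end closed (12 mm thick, marked by a bright steel band round it), the other end open with a bore 26 mm in diameter and 48 mm deep. Origin on its axis at mid-length; +x points along its axis to the open end (it may be rolled about x). This is the one to fit.
- sleeve_green_mouth (a point): centre of the green sleeve's open end face (on its axis, 30 mm from its origin along +x)
- sleeve_blue: Blue metal sleeve lying on its side, same size as the others: outside diameter 36 mm, length 60 mm, one end closed (12 mm thick, marked by a bright steel band round it), the other end open with a bore 26 mm in diameter and 48 mm deep. Origin on its axis at mid-length; +x points along its axis to the open end (it may be rolled about x). Leave alone.
- sleeve_orange: Orange metal sleeve lying on its side, same size as the others: outside diameter 36 mm, length 60 mm, one end closed (12 mm thick, marked by a bright steel band round it), the other end open with a bore 26 mm in diameter and 48 mm deep. Origin on its axis at mid-length; +x points along its axis to the open end (it may be rolled about x). Leave alone.
- rack: black rack plate fixed to the bench, 85 x 205 x 10 mm, origin at the centre of its underside, x along the short side. Three places 72 mm apart along its y; in each a sleeve lies along the rack's x between two low ribs (6 mm high, outer faces 19 mm from the sleeve's axis), sleeve axis 28 mm above the bench, open end to +x.
- fixture: seating fixture bolted to the bench: dark base plate 250 x 100 x 12 mm, origin at the centre of its underside; its +x runs along the channel centre line from the loading bay towards the green spigot block (block x = 60 to 115 mm, 62 mm wide, top 58 mm above the bench). Channel floor 20 mm above the bench, x = -125 to 60 mm.
- bay (a point): middle of the loading bay (fixture x = -75 mm), 38 mm above the bench = axis height of a sleeve lying on the floor; axes as the fixture's. Bay x = -123 to -25 mm has only two low rails (inner faces 15, outer 21 mm from the centre line, tops 26 mm above the bench). A sleeve centred here clears the keeper by about 18 mm.
- cheeks (a point): middle of the channel's walled part, at floor height, 20 mm above the bench: fixture x = -25 to 60 mm, between two tall cheeks (inner faces 20.5, outer 30.5 mm from the centre line, tops 46 mm above the bench), too close for fingers beside the sleeve
- spigot_base (a point): centre of the brass spigot's root in the shoulder face (fixture x = 60 mm, 38 mm above the bench, axes as the fixture's). The spigot points to -x: diameter 22 mm, 40 mm long, last 12 mm tapered to 14 mm. The centre of a sleeve's open end comes here when it is fully home, its closed end then lying 60 mm towards the bay.
- keeper (a joint): angle (rad) of the yellow keeper bar on an upright pivot beside the channel; 0 = straight across the channel (its stop, blocks the sleeve), grows to 2.5 as the free end swings away from the spigot, over the bay and out to the fixture's +y side (clockwise from above). Stays where it is left. Bar 12 mm wide, 47 to 58 mm above the bench.
- keeper_pivot (a point): keeper's pivot axis (fixture x = -22 mm, y = +34 mm, 47.5 mm above the bench)
- keeper_knob (a point): centre of the top of the black upright peg near the keeper's free end: 12 mm diameter, standing 24 mm above the bar, top 81.5 mm above the bench, 60 mm from the pivot axis
- plunger (a joint): depth (m) of the red spring plunger on top of the green block: 0 = up, 0.010 = down on its stop (about 10 N)
- plunger_top (a point): centre of the top of the plunger's red head, 36 mm in diameter, 90 mm above the bench when up, 27.5 mm beyond the shoulder
- paste_jar: jar, diameter 54 mm, 65 mm high; origin at the centre of its underside. Bystander.
- carton: small cardboard box 60 x 90 x 45 mm; origin at the centre of its underside. Bystander.
- tape_roll: yellow tape roll lying flat, diameter 90 mm, 24 mm high; origin at the centre of its underside. Bystander.
- driver: screwdriver lying on the bench. Bystander.
- spanner: spanner lying on the bench. Bystander.
- cup: white mug, 76 mm across, 85 mm high; origin at the centre of its underside. Bystander.
- spray_can: can, diameter 60 mm, 170 mm high; origin at the centre of its underside. Bystander.
There are look-alikes about, which are no part of the job. There is more than one size of the sleeve_green; the job needs the largest.

How it is judged:
By the outcome, as a careful person would: the job done as asked, in the order asked, and still so for the second after the job is handed in, with the robot touching nothing.
It also fails if it takes over 72 s, if anything falls off the work surface, if the arm or the gripper's body presses on something with over 40 N, if the wrist force passes 120 N, or if a joint passes its speed limit or range.

## Working session

There is one attempt and no reset: what is moved stays moved. The work goes in short steps, Python scripts to look and compute and a shell command to move; the robot and the scene stay as the last step left them, time stands still between calls to the robot, and variables do not carry over. Pictures are saved under pics/ and viewed, at most 10 in all, crops included, and the job is handed in when it is done.

```bash
mkdir -p pics
cat > h.py <<'E'
import numpy as np, cv2
from scipy.spatial.transform import Rotation as R
from plant import ctrl
def cam(n):
    i=ctrl.camera_info(n); return np.array(i["K"]),np.array(i["origin"]),i["orientation"]
def rot(o):
    o=np.array(o); return o if o.shape==(3,3) else R.from_quat(o).as_matrix()
def pts(d,K,o,q,m):
    v,u=np.nonzero(m&(d>0)); z=d[v,u]
    return np.c_[(u-K[0,2])/K[0,0]*z,(v-K[1,2])/K[1,1]*z,z]@rot(q).T+o
E
python3 - <<'E'
from h import *
print(ctrl.get_state())
for n in("scene","side"):
    K,o,q=cam(n); print(n,K.tolist(),o,q)
    p,d=ctrl.read_camera(n); cv2.imwrite(f"pics/{n}0.png",p); np.save(f"{n}0.npy",d)
E
```

```text
{'time': 0.0, 'qpos': array([ 1.16696613e+00,  2.87169039e-01,  1.57817667e+00, -1.44982540e-06,
        1.27863554e+00, -1.49977011e-01]), 'dq': array([ 5.42051979e-04, -7.08224205e-04,  3.63501759e-05, -1.47116048e-03,
       -1.18847522e-04, -2.81292546e-04]), 'joint_efforts': array([ 9.59272038e-04, -4.05977225e+01, -2.92633402e+01,  7.53660014e-07,
        5.94314173e-03,  8.86444923e-06]), 'eef_pos': array([0.16920862, 0.65275976, 0.22994513]), 'tcp_rot': array([ 1.26585761e-01,  9.91954948e-01, -1.14899370e-03, -3.25828175e-04]), 'contact_force': array([-0.09286958, -0.03768276, -0.89043355]), 'wrist_torque': array([-0.0252795 , -0.02808299,  0.00747152]), 'finger_force': 0.0, 'opening': 0.9996368329332826}
scene [[523.1285423755526, 0.0, 314.5046790830766], [0.0, 523.1285423755526, 245.84872879804806], [0.0, 0.0, 1.0]] [ 1.525364   -0.82383265  0.90538717] [ 0.78645116  0.38928337 -0.20343201 -0.4342447 ]
side [[464.01022544310763, 0.0, 320.8804784159192], [0.0, 464.01022544310763, 239.50358483357059], [0.0, 0.0, 1.0]] [ 0.19836782 -0.97617327  0.71572113] [ 0.86020707 -0.16011097  0.0811543  -0.47730729]
```

View pics/scene0.png

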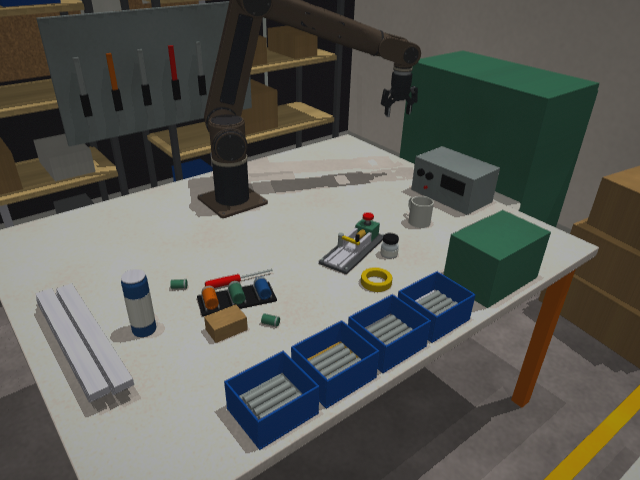

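View pics/side0.png

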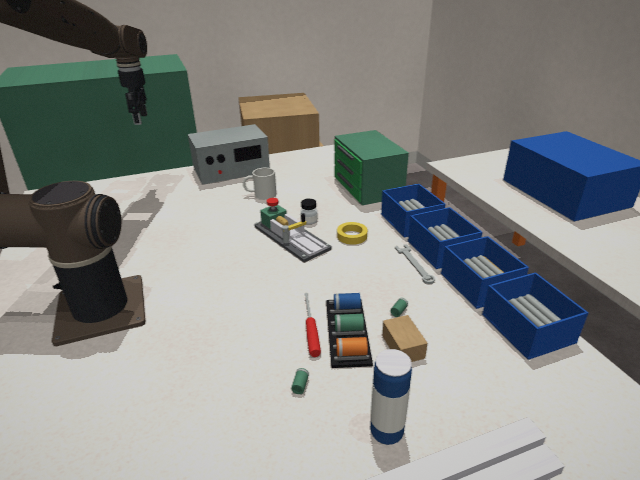

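The scene view shows the rack with three sleeves at (235,292), the fixture at (352,243) with its red plunger at (368,217), and the yellow keeper at about (352,238). 

There are three green sleeve candidates:
- In the rack: scene (236,292), side (348,323).
- Loose: scene (179,284), side (300,380).
- Loose: scene (270,320), side (400,307).

The rack one fits: it is the largest, it lies in a rib slot, and it has a steel band. I'll measure them and enlarge a crop to confirm.

```bash
cat > m.py <<'E'
from h import *
def blobs(n,p,d,box):
    K,o,q=cam(n); hsv=cv2.cvtColor(p,cv2.COLOR_BGR2HSV); x0,y0,x1,y1=box
    roi=np.zeros(d.shape,bool); roi[y0:y1,x0:x1]=1
    for c,(a,b) in dict(green=((60,80,25),(90,255,255)),blue=((100,120,40),(125,255,255)),orange=((6,150,80),(16,255,255)),red=((0,170,90),(4,255,255)),yellow=((20,130,80),(32,255,255))).items():
        m=(cv2.inRange(hsv,a,b)>0)&roi
        k,l,s,_=cv2.connectedComponentsWithStats(m.astype(np.uint8))
        for i in range(1,k):
            if s[i,4]<25: continue
            P=pts(d,K,o,q,l==i); 
            if len(P)<10: continue
            med=np.median(P,0); P=P[np.linalg.norm(P-med,axis=1)<.08]
            c2=P[:,:2].mean(0); w,V=np.linalg.eigh(np.cov(P[:,:2].T)); e=(P[:,:2]-c2)@V
            top=P[P[:,2]>np.percentile(P[:,2],98)-.004].mean(0)
            print(n,c,s[i].tolist(),"c",P.mean(0).round(3),"ztop",np.percentile(P[:,2],98).round(3),"top",top.round(4),"ang",np.degrees(np.arctan2(V[1,1],V[0,1])).round(1),"ext",np.ptp(e,axis=0).round(3))
E
python3 - <<'E'
from m import *
for n,b in(("scene",(150,200,420,340)),("side",(230,180,440,400))):
    p=cv2.imread(f"pics/{n}0.png"); blobs(n,p,np.load(f"{n}0.npy"),b)
a=cv2.imread("pics/side0.png"); 
c1=cv2.resize(a[285:400,280:430],None,fx=3,fy=3,interpolation=2); c2=cv2.resize(a[190:265,245:345],(450,345),interpolation=2)[:, :340]
cv2.imwrite("pics/crop1.png",np.hstack([c1,c2])[:, :800])
E
```

```text
scene green [356, 220, 23, 20, 223] c [0.502 0.213 0.052] ztop 0.063 top [0.4968 0.2107 0.0612] ang 49.0 ext [0.063 0.074]
scene green [171, 280, 13, 8, 96] c [ 0.374 -0.394  0.02 ] ztop 0.029 top [ 0.3718 -0.3917  0.0273] ang 58.6 ext [0.018 0.035]
scene green [229, 283, 17, 21, 252] c [ 0.526 -0.292  0.035] ztop 0.049 top [ 0.5209 -0.2899  0.0473] ang 168.9 ext [0.036 0.057]
scene green [262, 314, 14, 11, 111] c [ 0.652 -0.274  0.021] ztop 0.029 top [ 0.6495 -0.2716  0.027 ] ang -146.0 ext [0.02  0.038]
scene blue [255, 279, 17, 21, 247] c [ 0.551 -0.224  0.034] ztop 0.05 top [ 0.5461 -0.2216  0.0475] ang 171.6 ext [0.051 0.057]
scene blue [305, 280, 115, 60, 2635] c [ 0.837 -0.045  0.061] ztop 0.088 top [ 0.8389 -0.045   0.0858] ang 73.6 ext [0.076 0.157]
scene blue [150, 320, 6, 15, 54] c [ 0.503 -0.522  0.019] ztop 0.033 top [ 0.5028 -0.5211  0.0315] ang 120.8 ext [0.007 0.024]
scene orange [202, 288, 17, 21, 232] c [ 0.502 -0.359  0.037] ztop 0.049 top [ 0.4978 -0.3574  0.0472] ang 167.4 ext [0.038 0.056]
scene red [363, 213, 11, 7, 58] c [0.494 0.214 0.09 ] ztop 0.095 top [0.4
[... 2102 characters left out ...]
[ 0.459 -0.353  0.038] ztop 0.048 top [ 0.4607 -0.3457  0.046 ] ang 73.7 ext [0.003 0.03 ]
side red [267, 198, 11, 8, 73] c [0.485 0.213 0.089] ztop 0.093 top [0.4851 0.217  0.0908] ang 82.2 ext [0.03  0.039]
side red [306, 318, 14, 39, 376] c [ 0.427 -0.294  0.022] ztop 0.027 top [ 0.4283 -0.2889  0.025 ] ang 76.2 ext [0.022 0.099]
side yellow [277, 216, 11, 9, 58] c [0.499 0.17  0.045] ztop 0.05 top [0.4993 0.1746 0.0481] ang 116.0 ext [0.018 0.042]
side yellow [289, 221, 17, 9, 70] c [0.526 0.111 0.055] ztop 0.06 top [0.5257 0.1123 0.0582] ang -165.9 ext [0.015 0.054]
side yellow [338, 222, 29, 22, 494] c [0.679 0.07  0.018] ztop 0.027 top [0.6809 0.0741 0.0247] ang 65.0 ext [0.082 0.092]
```

View pics/crop1.png

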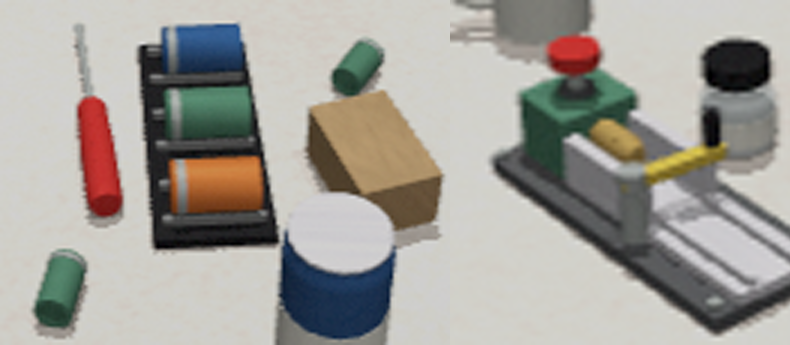

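The crop confirms it: the rack's middle sleeve, at crop (207,113), is green, full size and banded on its left (-x) end. The two loose greens, at (357,67) and (60,287), are clearly smaller. The keeper lies across the channel with its peg at about (710,127). Next I'll write a helper for relative moves and take a wrist view over the fixture.

```bash
cat > go.py <<'E'
import sys; from h import *
# go.py x y z yaw_of_tool_y(deg): needed shift (cm, tool axes) and rotvec
def go(x,y,z,yaw):
    s=ctrl.get_state(); Rt=R.from_quat(s["tcp_rot"]); a=np.radians(yaw)
    Y=np.array([np.cos(a),np.sin(a),0]); Z=np.array([0,0,-1.]); T=R.from_matrix(np.c_[np.cross(Y,Z),Y,Z])
    return (Rt.inv().apply(np.array([x,y,z])-s["eef_pos"])*100).round(2),(Rt.inv()*T).as_rotvec().round(3)
if __name__=="__main__": print(*go(*map(float,sys.argv[1:])))
E
python3 go.py 0.53 0.05 0.30 104.3
```

```text
[-50.06 -49.3   -6.9 ] [-0.002 -0.001 -0.503]
```

```bash
python3 -m crank '[[-50,-49.3,-7,0,0,-0.5],[-50,-49.3,-7,0,0,-0.5],[-50,-49.3,-7,0,0,-0.5],[-50,-49.3,-7,0,0,-0.5],[-50,-49.3,-7,0,0,-0.5],[-50,-49.3,-7,0,0,-0.5],[-50,-49.3,-7,0,0,-0.5],[-50,-49.3,-7,0,0,-0.5],[-50,-49.3,-7,0,0,-0.5],[-50,-49.3,-7,0,0,-0.5]]' 0.4 && python3 go.py 0.53 0.05 0.30 104.3
```

```text
time: 1.1
eef_pos: [0.4243, 0.2256, 0.2807]
tcp_rot: [-0.123, 0.992, 0.0, -0.0]
contact_force: [1.3, 0.7, -0.8]
opening: 0.4
finger_force: 0.0
[ -5.97 -19.6   -1.93] [ 0.    -0.    -0.003]
```

```bash
python3 -m crank '[[-6,-19.6,-2,0,0,0],[-6,-19.6,-2,0,0,0],[-6,-19.6,-2,0,0,0],[-6,-19.6,-2,0,0,0],[-6,-19.6,-2,0,0,0],[-6,-19.6,-2,0,0,0],[-6,-19.6,-2,0,0,0],[-6,-19.6,-2,0,0,0]]'
python3 - <<'E'
from h import *
K,o,q=cam("wrist"); p,d=ctrl.read_camera("wrist"); s=ctrl.get_state()
cv2.imwrite("pics/w1.png",p); np.savez("w1.npz",d=d,K=K,o=o,R=rot(q)); print(K,o,rot(q).round(3),s["eef_pos"])
E
```

```text
time: 1.9
eef_pos: [0.5291, 0.0535, 0.3004]
tcp_rot: [-0.124, 0.992, 0.0, -0.0]
contact_force: [0.1, 0.9, 0.4]
opening: 0.4
finger_force: 0.0
[[371.64829954   0.         316.64180594]
 [  0.         371.64829954 239.46490258]
 [  0.           0.           1.        ]] [0.45613644 0.03531419 0.44257728] [[-0.246  0.927  0.285]
 [ 0.969  0.234  0.074]
 [ 0.002  0.294 -0.956]] [0.52917718 0.05349204 0.30055483]
```

View pics/w1.png

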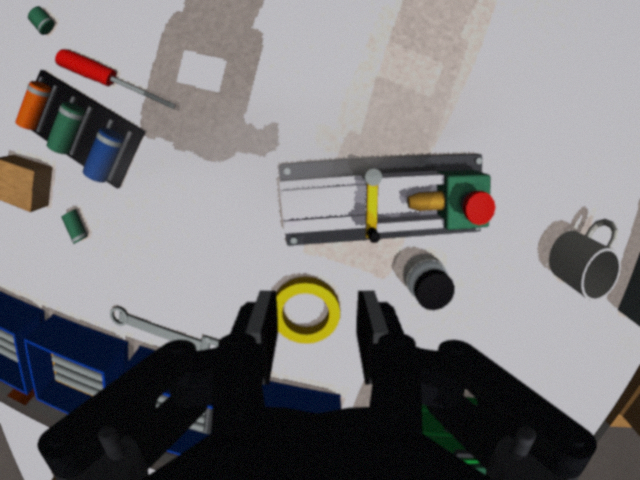

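The wrist view shows the fixture with its base bolts at about (285,170), (292,240), (479,161) and (482,228). The keeper pivot is at (373,177), the peg top at (374,236) and the red plunger at (480,208). The rack is at the upper left with the green sleeve at (67,128). I'll cast these onto their known heights.

```bash
cat >> h.py <<'E'
def ray(K,o,Rm,uv,z):
    uv=np.atleast_2d(np.array(uv,float)); x=(uv-K[:2,2])/K[0,0]; th=np.linalg.norm(x,axis=1,keepdims=True)
    v=np.c_[x/np.maximum(th,1e-9)*np.sin(th),np.cos(th)]@Rm.T
    return o+v*((z-o[2])/v[:,2:])
def blob(p,lo,hi,box):
    x0,y0,x1,y1=box; m=cv2.inRange(cv2.cvtColor(p[y0:y1,x0:x1],cv2.COLOR_BGR2HSV),lo,hi)
    k,l,s,c=cv2.connectedComponentsWithStats(m); i=1+s[1:,4].argmax(); v,u=np.nonzero(l==i)
    return np.c_[u+x0,v+y0],s[i,4]
E
python3 - <<'E'
from h import *
w=np.load("w1.npz"); K,o,Rm=w["K"],w["o"],w["R"]; p=cv2.imread("pics/w1.png")
def c(lo,hi,box,z,n):
    uv,a=blob(p,lo,hi,box); P=ray(K,o,Rm,uv,z)[:,:2]
    (cx,cy),(a1,a2),an=cv2.minAreaRect((P*1000).astype(np.float32)); print(n,a,uv.mean(0).round(1),"mean",P.mean(0).round(4),"rect",round(cx,1),round(cy,1),round(a1,1),round(a2,1),round(an,1)); return P.mean(0)
G=((0,0,100),(180,60,255))
b=[]
for i,bx in enumerate([(279,164,291,178),(286,234,300,246),(473,154,485,166),(477,223,487,233)]): b.append(c(*G,bx,.012,"bolt"))
pl=c((0,150,60),(6,255,255),(455,185,500,230),.090,"plunger")
c((0,0,0),(180,255,45),(366,229,382,243),.0815,"knob")
c((20,120,60),(34,255,255),(355,175,385,240),.058,"bar")
c(*G,(364,168,383,184),.058,"pivot")
c((60,80,25),(90,255,255),(40,90,85,160),.040,"green"); c((100,110,25),(125,255,255),(75,120,130,190),.04,"blue"); c((6,130,60),(16,255,255),(10,75,55,135),.04,"orange")
b=np.array(b); print((b[2]-b[0]),(b[3]-b[1]),[np.degrees(np.arctan2(*(v[::-1]))) for v in (b[2]-b[0],b[3]-b[1])],"centre",b.mean(0))
E
```

```text
bolt 168 [284.5 170.5] mean [0.5123 0.0117] rect 512.3 11.7 15.3 12.9 13.5
bolt 64 [292.8 242.1] mean [0.5948 0.0412] rect 594.1 40.6 8.9 15.9 14.2
bolt 80 [480.9 159.7] mean [0.4351 0.2395] rect 435.2 238.3 13.8 11.2 18.2
bolt 62 [481.5 229.4] mean [0.5191 0.2712] rect 518.7 271.0 8.1 14.1 14.8
plunger 784 [479.2 207.5] mean [0.4864 0.2173] rect 486.3 217.5 34.8 34.5 89.4
knob 126 [372.8 234.7] mean [0.5447 0.1174] rect 544.6 117.1 15.2 10.2 60.0
bar 464 [371.4 206.8] mean [0.5212 0.1126] rect 521.6 112.9 48.3 12.0 16.2
pivot 237 [373.3 176.8] mean [0.4896 0.1056] rect 488.9 105.2 14.9 19.2 15.2
green 872 [ 61.9 133.1] mean [ 0.5189 -0.28  ] rect 519.1 -280.4 42.6 51.9 71.9
blue 889 [ 98.6 159.9] mean [ 0.543  -0.2154] rect 543.3 -215.7 37.3 52.6 70.8
orange 715 [ 29.9 110.2] mean [ 0.4957 -0.3454] rect 495.8 -345.5 40.7 54.3 71.5
[-0.07720443  0.22777308] [-0.07567637  0.2299222 ] [np.float64(108.72425745325648), np.float64(108.21839192883645)] centre [0.51532654 0.14090319]
```

```bash
python3 go.py 0.5447 0.1172 0.061 106
```

```text
[-3.08  5.78 23.96] [ 0.    -0.    -0.031]
```

```bash
python3 -m crank '[[-3.1,5.8,4,0,0,-0.03],[-3.1,5.8,9,0,0,-0.03],[-3.1,5.8,14,0,0,-0.03],[-3.1,5.8,18,0,0,-0.03],[-3.1,5.8,21,0,0,-0.03],[-3.1,5.8,23,0,0,-0.03],[-3.1,5.8,24,0,0,-0.03],[-3.1,5.8,24,0,0,-0.03]]' 0.4 20 && python3 -m crank '[[0,0,0,0,0,0],[0,0,0,0,0,0],[0,0,0,0,0,0],[0,0,0,0,0,0]]' 0.08 20; python3 go.py 0.5447 0.1172 0.061 106
```

```text
time: 2.75
eef_pos: [0.5447, 0.1166, 0.0597]
tcp_rot: [-0.138, 0.99, 0.0, -0.001]
contact_force: [-0.7, 0.7, 0.1]
opening: 0.404
finger_force: 0.0
time: 3.15
eef_pos: [0.5473, 0.116, 0.0627]
tcp_rot: [-0.138, 0.99, -0.0, 0.002]
contact_force: [-0.2, 2.0, 3.8]
opening: 0.132
finger_force: 20.5
[0.22 0.18 0.17] [-0.001  0.004 -0.003]
```

```bash
R='x'; python3 -m crank '[[0.06,-0.84,0,0,0,0.14],[0.23,-1.66,0,0,0,0.28],[0.52,-2.45,0,0,0,0.42],[0.92,-3.19,0,0,0,0.56],[1.41,-3.87,0,0,0,0.70],[2.0,-4.47,0,0,0,0.84],[2.66,-4.98,0,0,0,0.98],[3.39,-5.40,0,0,0,1.12]]'
```

```text
time: 3.95
eef_pos: [0.5255, 0.0575, 0.0622]
tcp_rot: [0.413, 0.911, 0.002, -0.005]
contact_force: [-8.5, 14.1, 13.2]
opening: 0.131
finger_force: 21.3
```

```bash
python3 -m crank '[[0.06,-0.84,-0.1,0,0,0.14],[0.23,-1.66,-0.2,0,0,0.28],[0.52,-2.45,-0.2,0,0,0.42],[0.92,-3.19,-0.2,0,0,0.56],[1.41,-3.87,-0.2,0,0,0.70],[2.0,-4.47,-0.2,0,0,0.84],[2.66,-4.98,-0.2,0,0,0.98],[3.39,-5.40,-0.2,0,0,1.12],[3.39,-5.40,-0.2,0,0,1.12]]'
```

```text
time: 4.85
eef_pos: [0.4657, 0.0479, 0.0629]
tcp_rot: [0.833, 0.553, 0.004, -0.002]
contact_force: [7.0, 15.7, -7.5]
opening: 0.127
finger_force: 19.6
```

```bash
python3 -m crank '[[0,0,0,0,0,0],[0,0,0,0,0,0],[0,0,0,0,0,0],[0,0,-3,0,0,0],[0,0,-6,0,0,0],[0,0,-11,0,0,0],[0,0,-16,0,0,0],[0,0,-16,0,0,0]]' 0.4;  python3 go.py 0.575 0.11 0.22 60
```

```text
time: 5.65
eef_pos: [0.4697, 0.043, 0.2317]
tcp_rot: [0.832, 0.555, 0.006, 0.006]
contact_force: [0.2, -0.7, 0.9]
opening: 0.398
finger_force: 0.0
[10.22  7.14  1.32] [ 0.016  0.008 -1.441]
```

```bash
python3 go.py 0.55 -0.01 0.23 16
```

```text
[-1.82  9.45  0.31] [ 0.017  0.002 -0.673]
```

```bash
python3 -m crank '[[-1.8,9.5,0.3,0.01,0,-0.67],[-1.8,9.5,0.3,0.017,0.002,-0.67],[-1.8,9.5,0.3,0.017,0.002,-0.67],[-1.8,9.5,0.3,0.017,0.002,-0.67],[-1.8,9.5,0.3,0.017,0.002,-0.67],[-1.8,9.5,0.3,0.017,0.002,-0.67],[-1.8,9.5,0.3,0.017,0.002,-0.67],[-1.8,9.5,0.3,0.017,0.002,-0.67]]' 0.8
python3 - <<'E'
from h import *
K,o,q=cam("wrist"); p,d=ctrl.read_camera("wrist"); s=ctrl.get_state()
cv2.imwrite("pics/w2.png",p); np.savez("w2.npz",d=d,K=K,o=o,R=rot(q)); print(o,s["eef_pos"])
E
```

```text
time: 6.45
eef_pos: [0.5458, -0.0091, 0.2196]
tcp_rot: [0.603, 0.798, -0.004, -0.008]
contact_force: [-0.4, -0.6, -0.3]
opening: 0.802
finger_force: 0.0
[0.52761453 0.06337108 0.3623079 ] [ 0.5458811  -0.00900879  0.21979335]
```

View pics/w2.png

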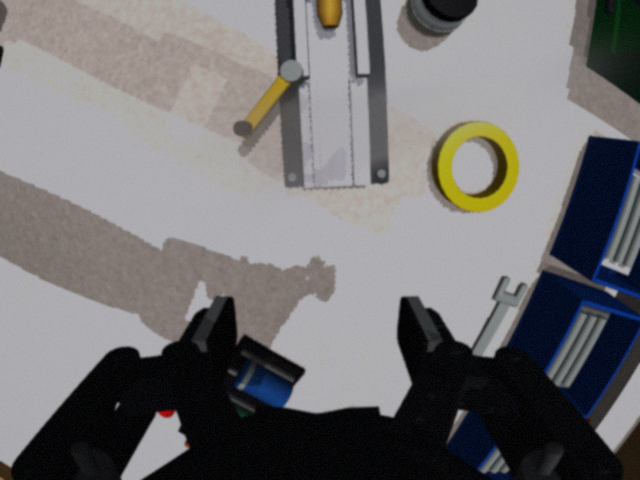

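The keeper is swung clear: its pivot is at (290,72) and its peg at (243,128), outside the plate. The bay is empty, with the plate's end edge at row 187 and corners (287,187) and (388,184). Next is the centre line from the plate's outer edges.

Run:
```python
from h import *
w=np.load("w2.npz"); K,o,Rm=w["K"],w["o"],w["R"]; p=cv2.imread("pics/w2.png"); g=cv2.GaussianBlur(cv2.cvtColor(p,cv2.COLOR_BGR2GRAY),(3,3),0).astype(float)
L=[];Rr=[]
for r in range(135,182,2):
    d=np.diff(g[r]); L.append((280+d[280:296].argmin()+.5,r)); Rr.append((376+d[376:396].argmax()+.5,r))
def line(P):
    v=cv2.fitLine(P.astype(np.float32),cv2.DIST_HUBER,0,.001,.001).ravel(); s=np.sign(v[1]); return v[:2]*s,v[2:]
l,lc=line(ray(K,o,Rm,L,.012)[:,:2]); r,rc=line(ray(K,o,Rm,Rr,.012)[:,:2])
print(np.degrees(np.arctan2(l[1],l[0])),np.degrees(np.arctan2(r[1],r[0])))
u=l+r; u/=np.hypot(*u); n=np.array([-u[1],u[0]]); print("width",n@(lc-rc)); c=(n@lc+n@rc)/2
# end edge
E_=[]
for col in list(range(290,300))+list(range(374,384)):
    d=np.diff(g[178:196,col]); E_.append((col,178+d.argmax()+.5))
e=ray(K,o,Rm,E_,.012)[:,:2]; print("end along u",(e@u).round(4)); s0=np.median(e@u)
print("yaw",np.degrees(np.arctan2(u[1],u[0])),"u",u)
P=lambda fx,fy=0: (u*(s0+.125+fx)+n*(c+fy)).round(4)
print("bay",P(-.075),"spigot",P(.06),"plunger",P(.0875),"pivot",P(-.022,.034),"knob0",P(-.022,-.026))
b,_=blob(p,(20,110,60),(34,255,255),(225,55,300,140)); q=ray(K,o,Rm,b,.058)[:,:2]; print("bar",q.mean(0)); 
pv=ray(K,o,Rm,(290,72),.058)[0,:2]; kn=ray(K,o,Rm,(243,128),.0815)[0,:2]; v=kn-pv; print("pivot",pv,"knob",kn,"theta",np.arctan2(-v@u,-v@n))
# spigot + rails check
sp,_=blob(p,(10,110,60),(24,255,255),(310,0,350,30)); q=ray(K,o,Rm,sp,.04)[:,:2]; print("spigot lateral",((q@n)-c).mean())
w1=np.load("w1.npz"); p1=cv2.imread("pics/w1.png")
pl=blob(p1,(0,150,60),(6,255,255),(455,185,500,230))[0]; print("plunger w1",ray(w1["K"],w1["o"],w1["R"],pl.mean(0),.09))
```

```text
108.873085 109.08128
width 0.09965302
end along u [-0.1633 -0.1633 -0.1624 -0.1625 -0.1625 -0.1626 -0.1636 -0.1627 -0.1628
 -0.1628 -0.1633 -0.1634 -0.1625 -0.1625 -0.1635 -0.1635 -0.1636 -0.1636
 -0.1636 -0.1627]
yaw 108.97719 u [-0.32519174  0.9456481 ]
bay [0.5383 0.0656] spigot [0.4944 0.1932] plunger [0.4855 0.2192] pivot [0.4889 0.1046] knob0 [0.5457 0.1241]
bar [0.47797485 0.07634548]
pivot [0.48906534 0.10360827] knob [0.46886785 0.05044566] theta 2.2650871449408725
spigot lateral -0.0008343671217487165
plunger w1 [[0.48637701 0.21717958 0.09      ]]
```

```bash
python3 go.py 0.435 -0.253 0.23 -109
```

```text
[-20.44 -17.33  -0.91] [-0.016  0.012  2.178]
```

```bash
python3 -m crank '[[-20.4,-17.3,-0.9,0,0.0,1.3],[-20.4,-17.3,-0.9,0,0,1.3],[-20.4,-17.3,-0.9,0,0,1.3],[-20.4,-17.3,-0.9,0,0,1.3],[-20.4,-17.3,-0.9,0,0,1.3],[-20.4,-17.3,-0.9,0,0,1.3],[-20.4,-17.3,-0.9,0,0,1.3],[-20.4,-17.3,-0.9,0,0,1.3],[-20.4,-17.3,-0.9,0,0,1.3]]' && python3 go.py 0.435 -0.253 0.23 -109
```

```text
time: 7.4
eef_pos: [0.4353, -0.2528, 0.2301]
tcp_rot: [0.964, 0.267, -0.007, -0.003]
contact_force: [-0.9, 0.8, -0.5]
opening: 0.801
finger_force: 0.0
[-0.03 -0.    0.01] [-0.005  0.016  0.873]
```

```bash
python3 -m crank '[[0,0,0,0,0,0.15],[0,0,0,0,0,0.3],[0,0,0,0,0.01,0.45],[0,0,0,0,0.015,0.6],[0,0,0,-0.005,0.016,0.75],[0,0,0,-0.005,0.016,0.873],[0,0,0,-0.005,0.016,0.873]]'
python3 - <<'E'
from h import *
K,o,q=cam("wrist"); p,d=ctrl.read_camera("wrist"); s=ctrl.get_state()
cv2.imwrite("pics/w3.png",p); np.savez("w3.npz",d=d,K=K,o=o,R=rot(q)); print(o,s["eef_pos"])
E
```

```text
time: 8.1
eef_pos: [0.4355, -0.2525, 0.23]
tcp_rot: [0.987, -0.162, -0.0, 0.0]
contact_force: [-1.0, 0.1, -0.2]
opening: 0.802
finger_force: 0.0
[ 0.50678345 -0.27603     0.37213949] [ 0.43548084 -0.25244052  0.230014  ]
```

View pics/w3.png

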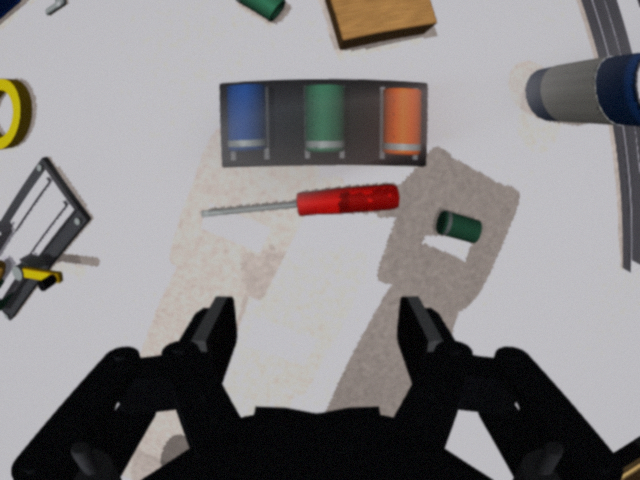

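The rack spans (221,84)–(426,165), with the green sleeve at columns 305–345 and rows 83–152, its banded end at the bottom (rack −x).

Run:
```python
from h import *
w=np.load("w3.npz"); K,o,Rm=w["K"],w["o"],w["R"]; p=cv2.imread("pics/w3.png")
g=cv2.GaussianBlur(cv2.cvtColor(p,cv2.COLOR_BGR2GRAY),(3,3),0).astype(float)
B=[(c,158+np.diff(g[158:174,c]).argmax()+.5) for c in range(235,415,4)]
Lf=[(214+np.diff(g[r,214:228]).argmin()+.5,r) for r in range(95,160,3)]; Rt=[(420+np.diff(g[r,420:434]).argmax()+.5,r) for r in range(95,160,3)]
X=ray(K,o,Rm,B,.01)[:,:2]; v=cv2.fitLine(X.astype(np.float32),cv2.DIST_HUBER,0,.001,.001).ravel(); y=v[:2]*np.sign(v[1]); x=np.array([y[1],-y[0]])
print("rack yaw",np.degrees(np.arctan2(x[1],x[0])))
l=np.median(ray(K,o,Rm,Lf,.01)[:,:2]@y); r=np.median(ray(K,o,Rm,Rt,.01)[:,:2]@y); e=np.median(X@x); print("len",l-r)
print("rack green place",x*(e+.0425)+y*(l+r)/2)
for nm,lo,hi,bx in(("green",(60,80,25),(90,255,255),(295,75,355,160)),("blue",(100,110,25),(125,255,255),(220,75,275,160)),("orange",(4,130,60),(16,255,255),(380,75,430,160))):
    uv,_=blob(p,lo,hi,bx); P=ray(K,o,Rm,uv,.028)[:,:2]; s=P@y; t=P@x
    print(nm,"lat mid",(x*(e+.0425)+y*(np.percentile(s,2)+np.percentile(s,98))/2).round(4),"w",np.percentile(s,98)-np.percentile(s,2),"ax from plate edge",(t-e).min(),(t-e).max())
# band end row edge for green
W=[(c,146+np.diff(g[146:160,c]).argmin()+.5) for c in range(314,336,3)]; print("band edge",[w_[1] for w_ in W],(ray(K,o,Rm,W,.028)[:,:2]@x-e).round(4))
```

```text
rack yaw -18.041769
len 0.20338393933636778
rack green place [ 0.51082073 -0.28461428]
green lat mid [ 0.5112 -0.2835] w 0.026130381972229708 ax from plate edge 0.025571441653818305 0.076757316768446
blue lat mid [ 0.5335 -0.2149] w 0.03016070493756762 ax from plate edge 0.029327343481704404 0.08017717490753395
orange lat mid [ 0.4886 -0.3529] w 0.03155684883711937 ax from plate edge 0.02329654404886361 0.07549808423079463
band edge [np.float64(146.5), np.float64(147.5), np.float64(148.5), np.float64(147.5), np.float64(147.5), np.float64(147.5), np.float64(147.5), np.float64(146.5)] [0.0187 0.0178 0.0168 0.0177 0.0177 0.0177 0.0177 0.0186]
```

```bash
python3 go.py 0.513 -0.285 0.017 -108
```

```text
[ 8.39  0.62 21.3 ] [ 0.     0.    -0.009]
```

```bash
python3 -m crank '[[4,0.3,4,0,0,-0.01],[8.4,0.6,8,0,0,-0.01],[8.4,0.6,12,0,0,-0.01],[8.4,0.6,15,0,0,-0.01],[8.4,0.6,17.5,0,0,-0.01],[8.4,0.6,19.5,0,0,-0.01],[8.4,0.6,20.8,0,0,-0.01],[8.4,0.6,21.3,0,0,-0.01],[8.4,0.6,21.3,0,0,-0.01]]' 0.65 60 && python3 go.py 0.513 -0.285 0.017 -108
```

```text
time: 9.05
eef_pos: [0.513, -0.285, 0.0167]
tcp_rot: [0.988, -0.157, -0.001, 0.0]
contact_force: [0.6, 0.5, 0.0]
opening: 0.649
finger_force: 0.0
[-0.   -0.   -0.03] [ 0.     0.001 -0.   ]
```

```bash
python3 -m crank '[[0,0,0,0,0,0],[0,0,0,0,0,0],[0,0,0,0,0,0],[0,0,0,0,0,0],[0,0,0,0,0,0]]' 0.3 60 && python3 go.py 0.513 -0.285 0.017 -108
```

```text
time: 9.55
eef_pos: [0.5142, -0.2862, 0.0187]
tcp_rot: [0.988, -0.157, 0.001, 0.001]
contact_force: [-0.1, -0.6, 6.6]
opening: 0.401
finger_force: 61.2
[-0.15 -0.07  0.17] [ 0.002 -0.003 -0.001]
```

```bash
python3 -m crank '[[0,0,-1.5,0,0,0],[0,0,-4,0,0,0],[0,0,-8,0,0,0],[0,0,-12,0,0,0],[0,0,-16,0,0,0],[0,0,-16,0,0,0]]' && python3 go.py 0.5383 0.0656 0.12 19
```

```text
time: 10.15
eef_pos: [0.5161, -0.2871, 0.1848]
tcp_rot: [0.988, -0.157, 0.005, 0.003]
contact_force: [-0.2, 0.6, -1.0]
opening: 0.404
finger_force: 60.5
[ -8.89 -34.25   6.22] [ 1.600e-02 -1.000e-03 -2.217e+00]
```

```bash
python3 -m crank '[[-4,-5,0,0,0,-0.14],[-8.9,-10,0,0,0,-0.28],[-8.9,-15,0,0,0,-0.42],[-8.9,-20,0,0,0,-0.56],[-8.9,-24,0,0,0,-0.7],[-8.9,-27,0,0,0,-0.84],[-8.9,-30,0,0,0,-0.98],[-8.9,-32,0,0,0,-1.12],[-8.9,-34,0,0,0,-1.26],[-8.9,-34.2,0,0,0,-1.4]]' && python3 go.py 0.5383 0.0656 0.12 19
```

```text
time: 11.15
eef_pos: [0.5338, 0.07, 0.1757]
tcp_rot: [0.854, 0.52, -0.001, -0.001]
contact_force: [-0.9, -0.7, -1.8]
opening: 0.405
finger_force: 60.5
[-0.18  0.62  5.57] [-0.003 -0.001 -0.809]
```

```bash
python3 -m crank '[[-0.2,0.6,1,0,0,-0.14],[-0.2,0.6,2,0,0,-0.28],[-0.2,0.6,3,0,0,-0.42],[-0.2,0.6,4,0,0,-0.56],[-0.2,0.6,5,0,0,-0.7],[-0.2,0.6,5.6,0,0,-0.81],[-0.2,0.6,5.6,0,0,-0.81],[-0.2,0.6,5.6,0,0,-0.81]]' && python3 go.py 0.5383 0.0656 0.029 19
python3 - <<'E'
from h import *
K,o,q=cam("wrist"); p,d=ctrl.read_camera("wrist"); s=ctrl.get_state()
cv2.imwrite("pics/w4.png",p); np.savez("w4.npz",d=d,K=K,o=o,R=rot(q)); print(o,s["eef_pos"])
E
```

```text
time: 11.95
eef_pos: [0.5382, 0.0633, 0.1202]
tcp_rot: [0.585, 0.811, -0.001, -0.001]
contact_force: [0.0, 0.1, -1.9]
opening: 0.403
finger_force: 60.5
[0.21 0.1  9.12] [-0.002 -0.001 -0.01 ]
[0.51459982 0.13508271 0.26238835] [0.53863122 0.06319266 0.1207223 ]
```

View pics/w4.png

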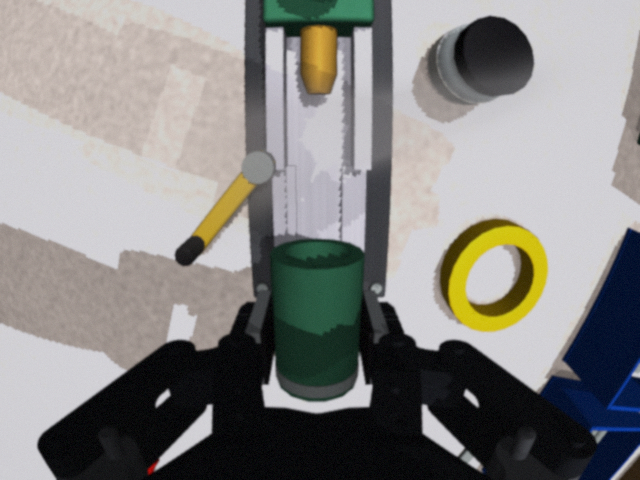

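The sleeve is held with its mouth towards the spigot: mouth at (318,250), band at (317,388). The spigot tip is at (319,92) and the keeper is clear on the left. I'll check lateral alignment and yaw from the spigot, the dark side strips and the sleeve itself.

Run:
```python
from h import *
w=np.load("w4.npz"); K,o,Rm=w["K"],w["o"],w["R"]; p=cv2.imread("pics/w4.png"); s=ctrl.get_state()
g=cv2.GaussianBlur(cv2.cvtColor(p,cv2.COLOR_BGR2GRAY),(3,3),0).astype(float)
rows=list(range(100,235,5))
L=[(238+np.diff(g[r,238:262]).argmin()+.5,r) for r in rows if r<145 or r>200]; Rr=[(378+np.diff(g[r,378:400]).argmax()+.5,r) for r in rows]
def line(P):
    v=cv2.fitLine(P.astype(np.float32),cv2.DIST_HUBER,0,.001,.001).ravel(); return v[:2]*np.sign(v[1]),v[2:]
l,lc=line(ray(K,o,Rm,L,.012)[:,:2]); r,rc=line(ray(K,o,Rm,Rr,.012)[:,:2])
u=l+r; u/=np.hypot(*u); n=np.array([-u[1],u[0]]); c=(n@lc+n@rc)/2
print("yaws",*[np.degrees(np.arctan2(a[1],a[0])).round(2) for a in(l,r,u)],"width",n@(lc-rc))
t=s["eef_pos"][:2]; print("tcp lateral vs plate centre mm",(n@t-c)*1000)
uv,_=blob(p,(8,110,60),(24,255,255),(295,20,345,100)); q=ray(K,o,Rm,uv,.040)[:,:2]
print("spigot lateral vs plate",1000*((q@n).max()+(q@n).min()-2*c)/2,"tip along from tcp",1000*(u@t-(q@u).min()))
uv,_=blob(p,(60,70,15),(92,255,255),(265,235,370,380)); q=ray(K,o,Rm,uv,s["eef_pos"][2]+.011)[:,:2]
for lo,hi in((250,290),(290,330),(330,370)):
    k=(uv[:,1]>=lo)&(uv[:,1]<hi); print("sleeve lateral vs tcp",1000*((q[k]@n).max()+(q[k]@n).min()-2*n@t)/2)
m=ray(K,o,Rm,[(318,241)],s["eef_pos"][2]+.029)[0,:2]; print("mouth ahead of tcp (top rim)",1000*(m-t)@u)
```

```text
yaws 108.57 108.35 108.46 width 0.09907666
tcp lateral vs plate centre mm 0.5864441977840862
spigot lateral vs plate 0.0054197410244150035 tip along from tcp -97.9212491364236
sleeve lateral vs tcp 0.31228096835378416
sleeve lateral vs tcp 0.3100270889121459
sleeve lateral vs tcp 0.4604104228020933
mouth ahead of tcp (top rim) 40.72969959687123
```

```bash
python3 -m crank '[[-0.4,0.08,3,0,0,0],[-0.4,0.08,5.5,0,0,0],[-0.4,0.08,7.5,0,0,0],[-0.4,0.08,8.5,0,0,0],[-0.4,0.08,8.9,0,0,0],[-0.4,0.08,8.9,0,0,0]]' && python3 -m crank '[[0,0,0.1,0,0,0],[0,0,0.2,0,0,0],[0,0,0.2,0,0,0]]'
```

```text
time: 12.6
eef_pos: [0.5412, 0.0596, 0.0321]
tcp_rot: [0.584, 0.812, -0.0, -0.0]
contact_force: [0.5, -0.6, -1.0]
opening: 0.402
finger_force: 60.4
time: 12.9
eef_pos: [0.5414, 0.0595, 0.0305]
tcp_rot: [0.584, 0.812, 0.0, 0.0]
contact_force: [-0.8, 0.7, -3.1]
opening: 0.404
finger_force: 60.4
```

```bash
python3 -m crank '[[0,0,0.1,0,0,0],[0,0,0.2,0,0,0],[0,0,0.2,0,0,0]]'
```

```text
time: 13.2
eef_pos: [0.5413, 0.0595, 0.0287]
tcp_rot: [0.584, 0.812, -0.0, -0.0]
contact_force: [-2.2, -0.3, 4.2]
opening: 0.401
finger_force: 61.1
```

```bash
python3 -m crank '[[0,0,0,0,0,0],[0,0,0,0,0,0],[0,0,-0.5,0,0,0],[0,0,-3,0,0,0],[0,0,-7,0,0,0],[-4,0,-8,0,0,0],[-8,0,-8,0,0,0],[-8,0,-8,0,0,0]]' 0.58
python3 - <<'E'
from h import *
K,o,q=cam("wrist"); p,d=ctrl.read_camera("wrist"); s=ctrl.get_state()
cv2.imwrite("pics/w5.png",p); np.savez("w5.npz",d=d,K=K,o=o,R=rot(q)); print(o,s["eef_pos"])
E
```

```text
time: 14.0
eef_pos: [0.5687, -0.02, 0.1097]
tcp_rot: [0.585, 0.811, 0.0, 0.002]
contact_force: [-0.2, 0.8, -0.4]
opening: 0.582
finger_force: 0.0
[0.54435115 0.05220753 0.25154393] [ 0.56729946 -0.01809374  0.10859754]
```

View pics/w5.png

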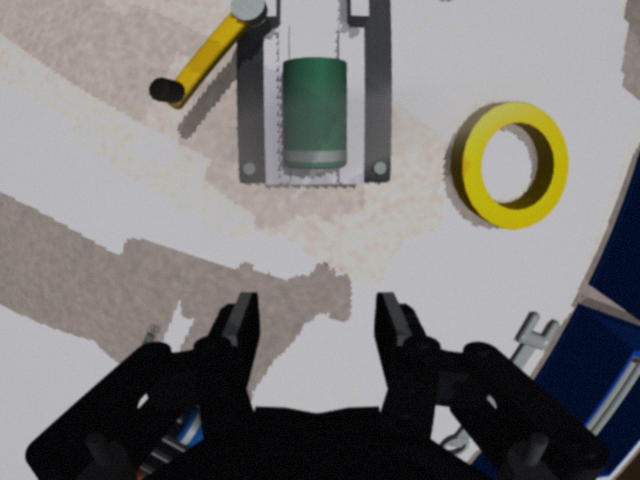

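The sleeve rests straight between the rails: mouth end at (315,60), band end at (315,165), keeper clear to the left. Next I need the pusher distances.

```bash
python3 - <<'E'
from h import *
w=np.load("w5.npz"); K,o,Rm=w["K"],w["o"],w["R"]; s=ctrl.get_state(); Rt=R.from_quat(s["tcp_rot"]).as_matrix()
for n,uv,z in(("closed end",(316,166),.038),("mouth",(315,59),.056),("plate end",(300,186),.012),("boltL",(250,169),.012),("boltR",(380,168),.012)):
    print(n,((ray(K,o,Rm,uv,z)[0]-s["eef_pos"])@Rt*100).round(2))
E
python3 go.py 0.5714 -0.029 0.029 18.5
```

```text
closed end [5.17 0.05 7.06]
mouth [1.103e+01 1.000e-02 5.250e+00]
plate end [ 3.59 -0.99  9.66]
boltL [ 4.76 -4.24  9.65]
boltR [4.81 4.22 9.66]
[-1.16  0.04  7.96] [ 0.001  0.001 -0.002]
```

```bash
python3 -m crank '[[0,0.02,2.5,0,0,0],[0,0.02,5,0,0,0],[0,0.02,7,0,0,0],[0,0.02,7.8,0,0,0],[1,0.02,7.8,0,0,0],[2.5,0.02,7.8,0,0,0],[3.5,0.02,7.8,0,0,0],[4.3,0.02,7.8,0,0,0],[5,0.02,7.8,0,0,0],[5.5,0.02,7.8,0,0,0]]' 0 20
```

```text
time: 15.05
eef_pos: [0.5495, 0.0365, 0.0306]
tcp_rot: [0.584, 0.812, 0.0, 0.001]
contact_force: [0.0, -1.0, 0.8]
opening: 0.002
finger_force: 0.6
```

```bash
python3 -m crank '[[0.8,0,0,0,0,0],[1.6,0,0,0,0,0],[2.4,0,0,0,0,0],[3.2,0,0,0,0,0],[3.9,0,0,0,0,0],[4.5,0,0,0,0,0],[5.0,0,0,0,0,0],[5.4,0,0,0,0,0],[5.8,0,0,0,0,0],[6.2,0,0,0,0,0]]'; python3 go.py 0.5 0.12 0.031 18.4
```

```text
time: 16.05
eef_pos: [0.5291, 0.0949, 0.0297]
tcp_rot: [0.584, 0.812, -0.0, -0.0]
contact_force: [-0.4, 0.2, 0.0]
opening: -0.005
finger_force: 0.4
[ 3.3  -1.96 -0.13] [-0.001 -0.     0.003]
```

```bash
python3 -m crank '[[0.4,0,0,0,0,0],[0.8,0,0,0,0,0],[1.2,0,0,0,0,0],[1.6,0,0,0,0,0],[2.0,0,0,0,0,0],[2.4,0,0,0,0,0],[2.7,0,0,0,0,0]]'; python3 -m crank '[[0.2,0,0,0,0,0],[0.4,0,0,0,0,0],[0.6,0,0,0,0,0]]'
```

```text
time: 16.75
eef_pos: [0.5205, 0.1207, 0.0297]
tcp_rot: [0.584, 0.812, -0.0, -0.0]
contact_force: [0.1, -1.3, -1.0]
opening: -0.002
finger_force: 0.3
time: 17.05
eef_pos: [0.5189, 0.1259, 0.0298]
tcp_rot: [0.584, 0.812, -0.0, 0.0]
contact_force: [3.1, -7.6, 0.1]
opening: -0.0
finger_force: 4.4
```

```bash
python3 -m crank '[[0.1,0,0,0,0,0],[0.2,0,0,0,0,0],[0.3,0,0,0,0,0],[0.3,0,0,0,0,0]]'; python3 -m crank '[[0.1,0,0,0,0,0],[0.2,0,0,0,0,0],[0.2,0,0,0,0,0]]'
```

```text
time: 17.45
eef_pos: [0.5191, 0.1259, 0.0301]
tcp_rot: [0.583, 0.813, -0.002, 0.002]
contact_force: [2.9, -11.0, -1.5]
opening: -0.001
finger_force: 5.8
time: 17.75
eef_pos: [0.5193, 0.126, 0.0303]
tcp_rot: [0.582, 0.813, -0.003, 0.004]
contact_force: [3.7, -17.8, -1.2]
opening: -0.0
finger_force: 9.1
```

It has hit a hard stop at about the predicted spot. I'll back off, rise and look.

```bash
python3 -m crank '[[-1,0,0,0,0,0],[-2.5,0,0,0,0,0],[-4,0,-2,0,0,0],[-5,0,-6,0,0,0],[-5,0,-10,0,0,0],[-5,0,-11,0,0,0],[-5,0,-11,0,0,0]]'
python3 - <<'E'
from h import *
K,o,q=cam("wrist"); p,d=ctrl.read_camera("wrist"); s=ctrl.get_state()
cv2.imwrite("pics/w6.png",p); np.savez("w6.npz",d=d,K=K,o=o,R=rot(q)); print(o,s["eef_pos"])
E
```

```text
time: 18.45
eef_pos: [0.5348, 0.0832, 0.1422]
tcp_rot: [0.584, 0.812, 0.001, 0.002]
contact_force: [0.3, 0.9, -0.3]
opening: 0.002
finger_force: 0.0
[0.51010069 0.15494385 0.28421934] [0.53325955 0.08330878 0.1399196 ]
```

View pics/w6.png

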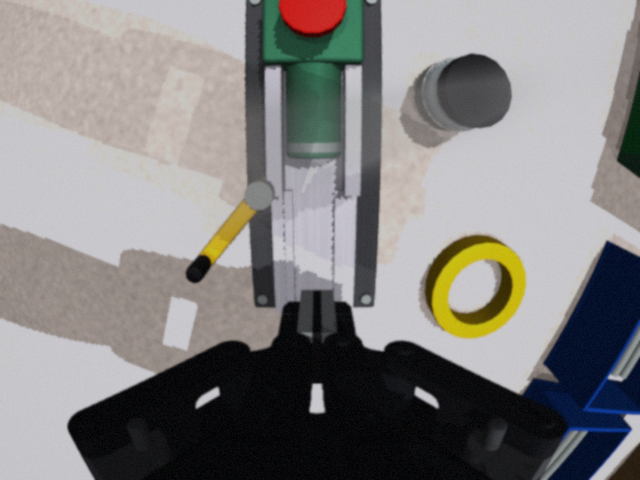

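The sleeve is home: it meets the green block at row 62 with no spigot showing, and its band end is at row 152. Now the plunger, with its red head at about (313,8).

```bash
python3 go.py 0.487 0.219 0.10 18.5
```

```text
[14.34 -0.07  3.99] [ 0.    -0.     0.001]
```

```bash
python3 -m crank '[[5,0,0,0,0,0],[10,0,0,0,0,0],[14.3,0,1,0,0,0],[14.3,0,2.5,0,0,0],[14.3,0,4,0,0,0],[14.3,0,4.5,0,0,0],[14.3,0,4.8,0,0,0],[14.3,0,4.8,0,0,0]]'; python3 -m crank '[[0,0,0.2,0,0,0],[0,0,0.4,0,0,0],[0,0,0.6,0,0,0],[0,0,0.8,0,0,0],[0,0,0.9,0,0,0],[0,0,0.9,0,0,0]]'
```

```text
time: 19.3
eef_pos: [0.4878, 0.2178, 0.0912]
tcp_rot: [0.585, 0.811, -0.001, -0.001]
contact_force: [0.1, -0.5, 0.4]
opening: -0.001
finger_force: 0.0
time: 19.9
eef_pos: [0.4888, 0.2184, 0.0841]
tcp_rot: [0.584, 0.812, 0.0, 0.001]
contact_force: [-0.8, -2.7, 7.3]
opening: 0.003
finger_force: 3.2
```

```bash
python3 -m crank '[[0,0,0.2,0,0,0],[0,0,0.4,0,0,0],[0,0,0.6,0,0,0],[0,0,0.6,0,0,0]]';python3 -m crank '[[0,0,0.1,0,0,0],[0,0,0.2,0,0,0],[0,0,0.3,0,0,0],[0,0,0.3,0,0,0]]'
```

```text
time: 20.3
eef_pos: [0.4889, 0.2185, 0.08]
tcp_rot: [0.583, 0.812, -0.0, 0.001]
contact_force: [-4.0, -4.1, 14.6]
opening: -0.0
finger_force: 7.8
time: 20.7
eef_pos: [0.4891, 0.2185, 0.0797]
tcp_rot: [0.583, 0.812, -0.001, 0.0]
contact_force: [-12.0, -6.9, 29.1]
opening: -0.002
finger_force: 14.8
```

The plunger is on its stop: z is 0.080 and the force climbs with no further travel. I'll hold it there, then release.

```bash
python3 -m crank '[[0,0,0,0,0,0],[0,0,0,0,0,0],[0,0,0,0,0,0],[0,0,0,0,0,0],[0,0,0,0,0,0],[0,0,0,0,0,0],[0,0,0,0,0,0]]'; python3 -m crank '[[0,0,-0.5,0,0,0],[0,0,-1,0,0,0],[0,0,-1.6,0,0,0],[0,0,-2.5,0,0,0],[0,0,-5,0,0,0],[-5,0,-9,0,0,0],[-10,0,-12,0,0,0],[-15,0,-12,0,0,0],[-15,0,-12,0,0,0],[-15,0,-12,0,0,0]]'
python3 - <<'E'
from h import *
K,o,q=cam("wrist"); p,d=ctrl.read_camera("wrist"); a,da=ctrl.read_camera("side"); b,_=ctrl.read_camera("scene")
w=cv2.resize(p[0:330,150:480],(400,400)); sc=cv2.resize(a[185:400,240:455],(400,400),interpolation=2)
cv2.imwrite("pics/final.png",np.hstack([w,sc]))
Ks,os,qs=cam("side")
import m; m.blobs("side",a,da,(230,180,440,400))
E
```

```text
time: 21.4
eef_pos: [0.4891, 0.2185, 0.0798]
tcp_rot: [0.583, 0.812, -0.001, 0.001]
contact_force: [-11.2, -6.6, 29.3]
opening: -0.004
finger_force: 14.7
time: 22.4
eef_pos: [0.5364, 0.0747, 0.1944]
tcp_rot: [0.585, 0.811, 0.0, 0.0]
contact_force: [0.2, 0.6, 0.6]
opening: 0.001
finger_force: 0.0
side green [338, 180, 68, 25, 917] c [0.819 0.249 0.048] ztop 0.087 top [0.8043 0.2435 0.0868] ang 161.6 ext [0.127 0.136]
side green [261, 206, 28, 22, 339] c [0.481 0.197 0.05 ] ztop 0.06 top [0.4861 0.2039 0.0581] ang 129.1 ext [0.068 0.1  ]
side green [287, 221, 8, 10, 50] c [0.517 0.138 0.042] ztop 0.055 top [0.514  0.1371 0.0532] ang -155.2 ext [0.009 0.029]
side green [391, 299, 16, 18, 165] c [ 0.643 -0.272  0.018] ztop 0.027 top [ 0.6445 -0.2696  0.0253] ang -155.6 ext [0.023 0.039]
side green [292, 371, 16, 23, 255] c [ 0.364 -0.394  0.019] ztop 0.027 top [ 0.3647 -0.3908  0.0251] ang 49.5 ext [0.023 0.039]
side blue [381, 184, 59, 85, 2869] c [0.835 0.011 0.056] ztop 0.086 top [0.8408 0.0101 0.0849] ang 102.3 ext [0.096 0.154]
side blue [339, 293, 22, 16, 316] c [ 0.54  -0.229  0.0
[... 377 characters left out ...]
 -0.274] ztop -0.23 top [ 1.4241  0.7283 -0.2293] ang 96.6 ext [0.031 0.058]
side orange [342, 337, 26, 19, 442] c [ 0.493 -0.363  0.037] ztop 0.047 top [ 0.4945 -0.3571  0.045 ] ang 175.3 ext [0.068 0.066]
side orange [336, 338, 3, 18, 35] c [ 0.459 -0.353  0.038] ztop 0.048 top [ 0.4606 -0.3476  0.0458] ang 73.9 ext [0.003 0.027]
side red [267, 198, 11, 8, 72] c [0.485 0.213 0.088] ztop 0.093 top [0.4861 0.2155 0.0906] ang 85.8 ext [0.031 0.037]
side red [306, 318, 14, 39, 376] c [ 0.427 -0.294  0.022] ztop 0.027 top [ 0.4282 -0.2884  0.0252] ang 76.4 ext [0.022 0.099]
side yellow [338, 222, 29, 22, 491] c [0.679 0.07  0.018] ztop 0.027 top [0.6812 0.0749 0.0249] ang 65.5 ext [0.082 0.092]
```

View pics/final.png

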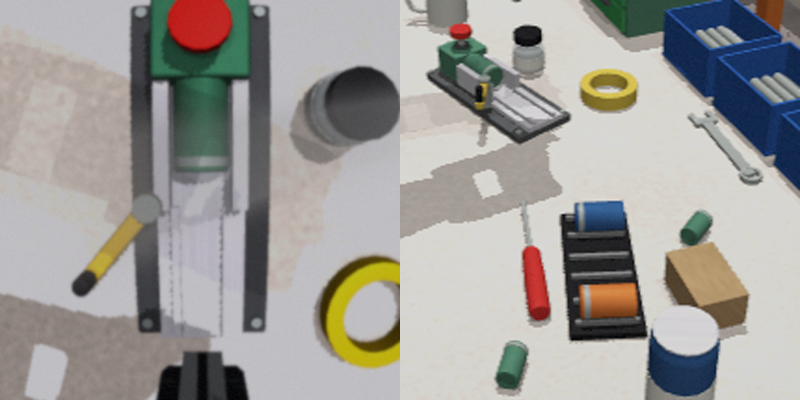

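The final picture shows the sleeve flush with the block at (200,75), the plunger up again at (200,20) and the keeper open at (115,245). The blue and orange sleeves and the bystanders are unmoved, so I'm handing in.

```bash
python3 -c "
from plant import ctrl; print(ctrl.sign_off())"
```

```text
the job is handed in; nothing more can be done
None
```

The job is done and handed in at about 22.5 s: the keeper is swung open to about 2.2 rad, the green sleeve is fully home on the spigot against the block, and the plunger was pressed to its stop, held about 0.7 s and released; in the final images the other sleeves and the bench items in view are where they were.

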